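# Clamp the square jar and unscrew its cap

## Robot

A 6-joint arm with a two-finger parallel gripper is mounted at the origin on the work surface. World frame = base frame: x ahead of the robot, y to its left, z up, the work surface at z = 0. Lengths are in m, angles in rad, forces in N, time in s.
With the tool pointing down it reaches from about 0.25 to 0.8 m from the base axis. Payload 3.9 kg.
Tool frame: the origin (TCP) lies at the very end of the fingers, on their centre line; the grasp point (between the pads) lies 19 mm behind it; z points along the fingers, y is the line along which they close (so a half turn about z gives the same grasp; the last joint's range is limited). The gripper opens to 85 mm and grips with 20 to 120 N. Pads are 22 mm wide; open, the fingers measure 114 mm over their backs; the gripper's body (76 mm by 85 mm) begins 54 mm behind the grasp point. The pads swing forward as they close: fully open they stand 13 mm farther back than shut.
Start: joints at [0, 0.26, -0.138, 1.173, 0, 1.571], TCP at [0.525, -0, 0.231] pointing down, gripper open.
Joint ranges: [-2.78, 2.78], [-0.83, 1.72], [-1.28, 1.37], [-1.9, 2.12], [-1.57, 1.48], [-3.14, 3.14]. Speed limits (rad/s): [2.57, 2.57, 3.14, 3.14, 3.14, 3.14].

## Interface

Orientations are given as a rotation vector (axis times angle).
In Python, from plant import read_state, viewer, job gives the robot as it stands.
- The arm moves only by the shell command python3 -m pendant 'ROWS' [FORCE]. ROWS is JSON, one flat list of numbers, 5 for each row, row after row: the opening, from -1 (shut) to 1 (fully open), then the shift along the tool's x, y, z in m, then the turn about the tool's z in rad. A call has exactly 8 rows; each row is the pose to reach, as a shift and turn from the pose commanded when the call began, along the tool's axes at that moment; what a row does not reach only later rows make up. A row lasts 1/10 s, in which the tool goes at most 50 mm and 8.59 degrees, less where a joint would pass 70% of its speed; a pose out of reach is approached as far as the arm can. A call with a gripper value outside its range is refused whole. The fingers move at their own pace and stop on an object; FORCE is the grip in N (left out, the last holds). Time passes only in rows, so rows that repeat a pose let the fingers close, or fill a call up. It gives the time, the measured TCP pose, the force, the opening and the grip force at its end, in the units of the state.
- read_state(): the state, without advancing time (a new reading comes with each control period).
- viewer.read_camera(name): name is "scene" or "side" or "wrist"; returns (picture, depth): 480x640x3 uint8, red, green, blue; 480x640 float32, m along the optical axis (not along the pixel's ray), 0 where there is no reading.
- viewer.camera_model(name): a dict with "camera_matrix" (3x3 intrinsics, pixels), "k1" (the pictures are not rectified: a ray, as slopes to the right and down, at radius r is drawn at 1 + k1 r^2 times it, then the intrinsics apply), "R" (3x3) and "t" (3): a world point X has camera coordinates R X + t; the wrist camera has in their place "T_tool_cam" (4x4, takes a point from camera to tool coordinates, whose origin is the TCP and whose axes are the flange's). Camera axes: x right, y down, z forward; pixel columns grow to the right and rows downward; lengths in m; the calibration is good to about 2 mm. A picture is of the moment at which its call begins: read the wrist's pose just before it. camera_model takes no time and is no camera call.
- job.close_job(): hands the job in; it is judged then, once.
The state is a dict: "t": time; "q": joint angles; "joint_velocities": joint speeds; "effort": joint torques, N m; "position": TCP position; "tool_rot": TCP orientation; "wrist_force": force on the tool from outside, world axes, zero at the start; "torque": the same for the moment, N m; "gripper_width": finger opening in m; "grip_force": force on a finger pad.
Only numpy, scipy, OpenCV 4.12 (cv2) and the standard library are available. Lean on these libraries where they do the work, as an engineer would, in place of code of your own. Each camera call takes 0.05 s, during which the arm holds its last target. There are 200 camera calls.

## Task

Slide the jaw of the jar clamp shut until it presses the square jar firmly against the fixed jaw, then unscrew the jar's tight cap while the clamp braces the jar. When the threads let go, lift the cap straight off and finish holding it level in the gripper just above the jar's mouth, its lower edge about 2 cm clear of the rim; leave the jar gripped in the clamp and do not shift the other things on the counter.

Things in the scene. Friction and masses are not known exactly. Their poses are not given: they have to be found in the camera images.
- clamp: jar clamp screwed to the counter: a wooden base board 130 mm along its x, 270 mm along its y (from y = -180 to +90 mm) and 12 mm thick, the jar standing on it between two upright steel jaws. Origin on the counter under the board; the sliding direction is its y axis.
- anvil: spring-backed fixed jaw of the clamp, a steel block 70 mm along x, 18 mm thick, 45 mm high on the board (top 57 mm above the counter). Origin at the middle of the lower edge of its gripping face, which looks to the clamp's -y and lies 50 mm to +y of the clamp's origin. It gives a little against a spring (5 N per mm), which keeps the press up.
- jaw: sliding jaw, moves only along the clamp's y, up to 75 mm (+y closes). Gripping face 60 mm wide, top 59 mm above the counter; origin mid lower edge of that face. Behind it (-y) an upright wooden push tab, 71 to 85 mm from the face, 50 mm wide along x, top 75 mm above the counter. Slides at 9 N (dry friction), stays where left and keeps its press on the jar
- jaw_back (a point): middle of the tab's back face (away from the jar), 20 mm below the tab's top; push here towards the clamp's +y. Once the jar is between both jaws, push to a total of 17 to 20 N (jar squeezed by 8 N or more). Axes as the clamp's.
- jar: square glass jar, 66 x 66 mm, shoulder 66 mm above its underside, then a round neck 45 mm wide to the mouth at 104 mm. 0.45 kg, loose on the clamp board; its underside (origin) is 12 mm above the counter. Starts slightly askew between the jaws, slides freely until it meets the fixed jaw; when clamped its sides are parallel to the clamp's axes
- jar_center (a point): centre of the jar's square part, 33 mm above its underside
- jar_mouth (a point): centre of the jar's mouth at the rim, 104 mm above its underside; axes as the jar's
- cap: round aluminium screw cap on the jar, 60 mm wide, 24 mm high, 60 g; origin mid lower edge, 85 mm above the jar's underside (19 mm below the mouth and above the shoulder). Three inner lugs sit under thread pieces of the neck, and a seal with 2.5 mm of spring travel presses the cap up with 10 N: turning takes some 0.4 N m and does not raise it
- cap_center (a point): centre of the cap, 12 mm above its lower edge; grip across its diameter from above. Axes as the cap's: the angle of cap x from jar x is 0 to 0.3 rad when tight; turned counter-clockwise seen from above, the cap is free to lift straight off at 1.0 to 1.5 rad (best 1.25) and stops against the threads beyond
- weight: steel steam weight of the pressure cooker, a stepped knob 32 mm wide and 44 mm high, standing on the counter near the clamp; origin at its underside
- spoon: wooden spoon, 240 mm long, lying on the counter beyond the clamp
- gasket: silicone gasket ring, 200 mm across, 8 mm high, lying flat on the counter
- glass_lid: glass lid, 184 mm across, with a knob in the middle, 46 mm high, lying on the counter
- round_jar: round jar with its lid on, 64 mm wide and 110 mm high, standing on the counter; not the one to open
- mug: white mug, 80 mm wide and 90 mm high, handle to its own +y

How it is judged:
By the outcome, as a careful person would: the job done as asked, in the order asked, and still so for the second after the job is handed in, while the arm keeps its last pose, push and grip.
It also fails if it takes over 51 s, if anything falls off the work surface, if the arm or the gripper's body presses on something with over 40 N, if the wrist force passes 120 N, or if a joint passes its speed limit or range.

## Working session

There is one attempt and no reset: what is moved stays moved. The work goes in short steps, Python scripts to look and compute and a shell command to move; the robot and the scene stay as the last step left them, time stands still between calls to the robot, and variables do not carry over. Pictures are saved under pics/ and viewed, at most 10 in all, crops included, and the job is handed in when it is done.

```bash
ls; mkdir -p pics; cat > h.py <<'E'
import numpy as np, cv2
from scipy.spatial.transform import Rotation as Ro
from plant import read_state, viewer, job
def shot(n):
    s=read_state(); im,d=viewer.read_camera(n); m=viewer.camera_model(n)
    if 'T_tool_cam' in m:
        T=np.eye(4);T[:3,:3]=Ro.from_rotvec(s['tool_rot']).as_matrix();T[:3,3]=s['position']
        T=T@np.array(m['T_tool_cam']); R=T[:3,:3].T; t=-R@T[:3,3]
    else: R=np.array(m['R']);t=np.array(m['t'])
    return im,d,dict(K=np.array(m['camera_matrix'],float),k=m['k1'],R=R,t=t)
def rays(c,uv):
    uv=np.atleast_2d(np.array(uv,float))
    p=cv2.undistortPoints(uv[:,None],c['K'],np.array([c['k'],0,0,0.])).reshape(-1,2)
    return -c['R'].T@c['t'], np.c_[p,np.ones(len(p))]@c['R']
def onz(c,uv,z):
    o,d=rays(c,uv); return o+d*((z-o[2])/d[:,2])[:,None]
def ond(c,uv,dep):
    o,d=rays(c,uv); return o+d*np.atleast_1d(dep)[:,None]
def cloud(c,d):
    v,u=np.nonzero(d>0); return u,v,ond(c,np.c_[u,v],d[v,u])
def proj(c,X):
    p=np.atleast_2d(X)@c['R'].T+c['t']; p=p[:,:2]/p[:,2:]; p=p*(1+c['k']*(p**2).sum(1))[:,None]
    return p@c['K'][:2,:2].T+c['K'][:2,2]
E
python3 - <<'E'
from h import *
import pickle
o={}
for n in ['scene','side','wrist']:
    o[n]=shot(n); cv2.imwrite(f'pics/{n}0.png',o[n][0][...,::-1])
    print(n,o[n][2]['R'].round(2).tolist(),(-o[n][2]['R'].T@o[n][2]['t']).round(3))
pickle.dump(o,open('o0.pkl','wb')); print(read_state())
E
```

```text
pics
scene [[0.74, 0.67, 0.01], [0.49, -0.53, -0.69], [-0.45, 0.52, -0.73]] [ 1.089 -0.582  0.907]
side [[0.91, -0.41, 0.02], [-0.22, -0.54, -0.81], [0.34, 0.74, -0.58]] [ 0.164 -0.884  0.777]
wrist [[1.0, -0.0, -0.0], [0.0, -0.96, 0.29], [-0.0, -0.29, -0.96]] [0.524 0.075 0.373]
{'t': 0.15, 'q': array([ 1.75715037e-05,  2.60544136e-01, -1.39099927e-01,  1.17273801e+00,
        1.06475242e-05,  1.57081623e+00]), 'joint_velocities': array([ 0.00130076, -0.00332459,  0.00194387,  0.00060288, -0.00098406,
       -0.00183149]), 'effort': array([-3.64596281e-05, -4.06005156e+01,  2.54166770e+01,  1.26235068e-02,
       -2.58195018e-05, -1.05726747e-05]), 'position': array([5.24445415e-01, 1.26267613e-05, 2.30640083e-01]), 'tool_rot': array([-2.22064554e+00, -2.22064034e+00,  1.74890253e-03]), 'wrist_force': array([-1.27769193,  1.08952208, -0.33358158]), 'torque': array([ 0.00358291, -0.02222336,  0.015874  ]), 'grip_force': 0.0, 'gripper_width': 0.08535736850715125}
```

View pics/scene0.png

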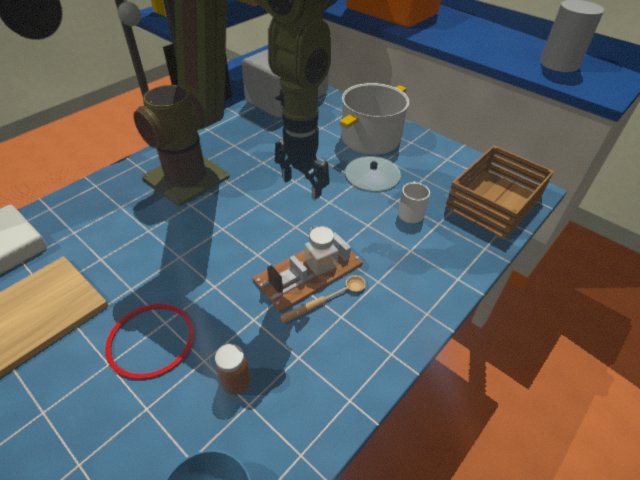

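View pics/side0.png

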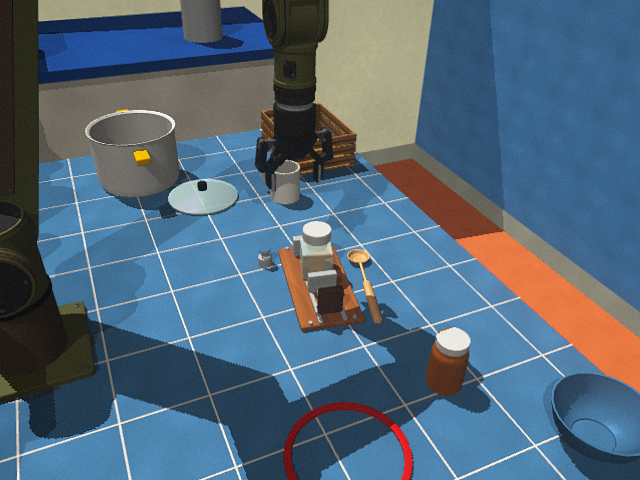

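View pics/wrist0.png

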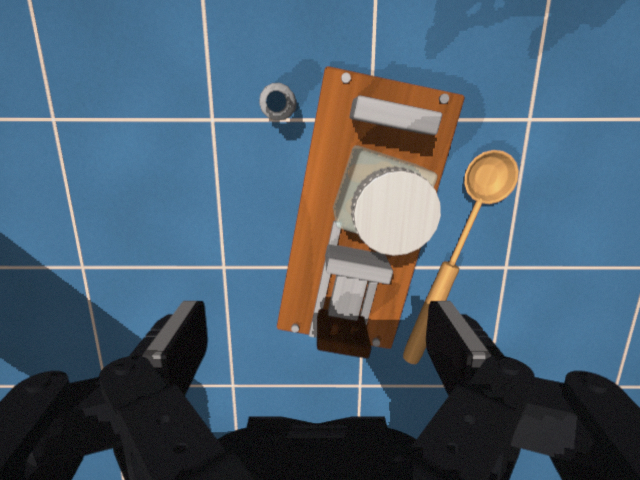

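The wrist view shows the board with corners at about (326,67), (464,95), (393,349) and (277,328). The cap is at (397,211), the jaw's top edge at (360,262), the dark tab at (343,335), the weight at (277,101), and the spoon runs from (490,177) to (415,355). The side and scene views agree: the tab is at the robot-right (-y) end, and the spoon lies on the +x side.

```bash
python3 - <<'E'
from h import *
import pickle
o=pickle.load(open('o0.pkl','rb'))
im,d,c=o['wrist']
P=onz(c,[(326,67),(464,95),(393,349),(277,328)],.012); print('board',P.round(4).tolist())
print('edges',[np.linalg.norm(P[i]-P[(i+1)%4]).round(4) for i in range(4)])
yd=(P[0]+P[1]-P[2]-P[3])[:2]; yaw0=np.arctan2(-yd[0],yd[1]); print('yaw',yaw0)
allc=[]
for n in ['wrist','side','scene']:
    im,d,c=o[n]; u,v,X=cloud(c,d)
    near=(np.abs(X[:,0]-P[:,0].mean())<.16)&(np.abs(X[:,1]-P[:,1].mean())<.2)
    hsv=cv2.cvtColor(im,cv2.COLOR_RGB2HSV)[v,u].astype(int)
    capm=near&(hsv[:,1]<60)&(hsv[:,2]>150)&(X[:,2]>.112)&(X[:,2]<.14)
    Q=X[capm]
    if len(Q)>20:
        (cx,cy),r=cv2.minEnclosingCircle(Q[:,:2].astype(np.float32)); print(n,'cap top',len(Q),Q[:,2].mean().round(4),np.median(Q[:,2]).round(4),cx,cy,r)
    Y=np.array([-np.sin(yaw0),np.cos(yaw0)]);Xd=np.array([Y[1],-Y[0]])
    o0=(P[0]+P[1]+P[2]+P[3])[:2]/4+Y*.045
    L=np.c_[(X[:,:2]-o0)@Xd,(X[:,:2]-o0)@Y,X[:,2]]
    for nm,lo,hi,ylo,yhi in [('anvil',.052,.064,.03,.09),('jaw',.052,.066,-.12,-.03),('tab',.068,.085,-.2,-.06),('shoulder',.07,.09,-.05,.05),('board',.006,.018,-.2,.1)]:
        m=near&(L[:,2]>lo)&(L[:,2]<hi)&(L[:,1]>ylo)&(L[:,1]<yhi)&(abs(L[:,0])<.07)
        if m.sum()>15:
            A=L[m]; box=cv2.minAreaRect(A[:,:2].astype(np.float32)*1000)
            print(n,nm,m.sum(),'min',np.percentile(A,2,0).round(4),'max',np.percentile(A,98,0).round(4),'med',np.median(A,0).round(4),'rect',np.round(box[0],1),np.round(box[1],1),round(box[2],1))
print('origin',o0,'Y',Y)
# weight
im,d,c=o['wrist'];print('weight',onz(c,[(277,101)],.044), 'spoon',onz(c,[(490,177),(447,265),(415,358)],.012))
E
python3 - <<'E'
import cv2
im=cv2.imread('pics/wrist0.png')[50:375,220:540]; cv2.imwrite('pics/w0c.png',cv2.resize(im,None,fx=1.84,fy=1.84,interpolation=2))
E
```

```text
board [[0.5319, 0.1202, 0.012], [0.6563, 0.0968, 0.012], [0.6081, -0.1667, 0.012], [0.4806, -0.1406, 0.012]]
edges [np.float64(0.1265), np.float64(0.2679), np.float64(0.1302), np.float64(0.2658)]
yaw -0.18741575943449196
wrist cap top 5794 0.1214 0.1215 0.5787755250930786 0.013485705479979515 0.03055487386882305
wrist anvil 2040 min [-0.0338  0.0502  0.0553] max [0.0328 0.0674 0.0589] med [-0.0009  0.0589  0.0573] rect [-0.1 58.9] [18.1 69.9] 89.6
wrist jaw 1142 min [-0.0301 -0.0851  0.0527] max [ 0.0274 -0.0708  0.0602] med [-0.0016 -0.077   0.0584] rect [ -1.8 -58.5] [61.1 56.1] 1.2
wrist tab 874 min [-0.0253 -0.1547  0.0686] max [ 0.0219 -0.1416  0.0768] med [-0.0019 -0.1461  0.0751] rect [  -1.1 -148.3] [14.4 50.2] 89.5
wrist shoulder 1771 min [-0.0313 -0.0361  0.0723] max [0.0351 0.0262 0.0794] med [-0.0207  0.0144  0.0776] rect [ 2.8 -7.8] [66.7 65.6] 83.4
wrist board 19420 min [-0.0639 -0.1707  0.0102] max [0.0616 0.0872 0.0173] med [-0.029  -0.0041  0.0121] rect [ -0.4 -45.4] [270.8 130.2] 89.7
side cap top 368 0.1216 0.1216 0.5789252519607544 0.012155057862401009 0.032513741
[... 1024 characters left out ...]
0774  0.0578] rect [  4.3 -59.3] [58.5 66.8] 89.9
scene tab 109 min [-0.0219 -0.1586  0.0683] max [ 0.028  -0.1445  0.0781] med [ 0.0044 -0.153   0.0743] rect [   2.9 -151.6] [15.2 51.8] 88.6
scene shoulder 292 min [-0.0254 -0.044   0.0711] max [0.0406 0.0161 0.0866] med [ 0.0256 -0.0282  0.0771] rect [  8.2 -11.1] [66.2 67. ] 84.1
scene board 2098 min [-0.0581 -0.1812  0.0072] max [0.0679 0.0773 0.0172] med [ 0.038  -0.0903  0.0115] rect [  2.8 -48.2] [270.1 133.7] 89.4
origin [0.57760186 0.02161473] Y [0.18632053 0.98248901]
weight [[0.49093386 0.09042815 0.044     ]] spoon [[ 0.68963086  0.02316099  0.012     ]
 [ 0.65773759 -0.06717234  0.012     ]
 [ 0.63328909 -0.17823638  0.012     ]]
```

View pics/w0c.png

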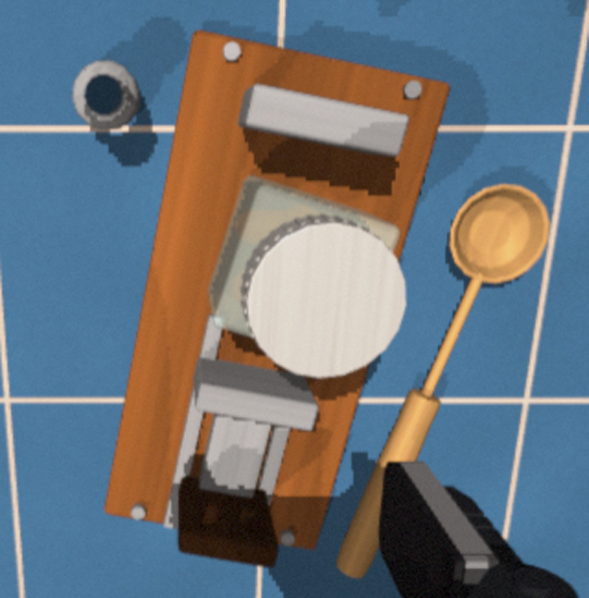

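```bash
python3 -m pendant '[-1,-0.04,0.004,0,0.06, -1,-0.08,0.008,0,0.12, -1,-0.12,0.013,0,0.187, -1,-0.16,0.017,0,0.187, -1,-0.16,0.017,0.04,0.187, -1,-0.16,0.017,0.085,0.187, -1,-0.16,0.017,0.13,0.187, -1,-0.16,0.017,0.15,0.187]' 60
```

```text
t: 0.95
position: [0.5385, -0.1593, 0.0768]
tool_rot: [-2.415, -2.0, 0.006]
wrist_force: [-0.9, 0.2, 0.1]
gripper_width: 0.0001
grip_force: 0.0
```

```bash
python3 -m pendant '[-1,0,0.002,0.02,0, -1,0,0.002,0.036,0, -1,0,0.002,0.036,0, -1,0.005,0.002,0.036,0, -1,0.008,0.002,0.036,0, -1,0.01,0.002,0.036,0, -1,0.01,0.002,0.036,0, -1,0.01,0.002,0.036,0]'
cat >> h.py <<'E'
O=np.array([.5776,.0216]);Y=np.array([.1863,.9825]);XD=np.array([.9825,-.1863])
def cl(p): p=np.asarray(p)[...,:2]-O; return np.stack([p@XD,p@Y],-1)
def tell():
    s=read_state(); R=Ro.from_rotvec(s['tool_rot']).as_matrix()
    print('t',round(s['t'],2),'clamp',cl(s['position']).round(4),'z',s['position'][2].round(4),'toolx yaw vs clampY',round(np.arctan2(*(R[:2,0][::-1]))-np.arctan2(Y[1],Y[0]),3),'tilt',R[:,2].round(3),'Fclamp',cl(s['wrist_force'][:2]+O).round(1),'Fz',s['wrist_force'][2].round(1),'w',round(s['gripper_width'],4),'grip',round(s['grip_force'],1))
E
python3 - <<'E'
from h import *
tell()
E
```

```text
t: 1.75
position: [0.5462, -0.1505, 0.0459]
tool_rot: [2.418, 2.004, 0.001]
wrist_force: [-1.1, -0.6, -0.2]
gripper_width: -0.0003
grip_force: 0.0
t 1.75 clamp [ 0.0012 -0.175 ] z 0.0459 toolx yaw vs clampY 0.001 tilt [ 0.001 -0.    -1.   ] Fclamp [-1.  -0.8] Fz -0.2 w -0.0003 grip 0.0
```

```bash
python3 -m pendant '[-1,0.006,0,0,0, -1,0.012,-0.001,0,0, -1,0.018,-0.002,0,0, -1,0.024,-0.002,0,0, -1,0.030,-0.002,0,0, -1,0.036,-0.002,0,0, -1,0.041,-0.002,0,0, -1,0.045,-0.002,0,0]'
python3 - <<'E'
from h import *
tell()
E
```

```text
t: 2.55
position: [0.5538, -0.1101, 0.0457]
tool_rot: [2.414, 1.996, -0.007]
wrist_force: [1.2, -12.2, -3.0]
gripper_width: 0.0002
grip_force: 6.0
t 2.55 clamp [ 0.0012 -0.1338] z 0.0457 toolx yaw vs clampY -0.002 tilt [ 0.002 -0.01  -1.   ] Fclamp [  3.5 -11.8] Fz -3.0 w 0.0002 grip 6.0
```

```bash
python3 -m pendant '[-1,0.003,0,0,0, -1,0.006,0,0,0, -1,0.009,0,0,0, -1,0.012,0,0,0, -1,0.014,0,0,0, -1,0.016,0,0,0, -1,0.017,0,0,0, -1,0.018,0,0,0]'
python3 - <<'E'
from h import *
tell()
im,d,c=shot('side'); cv2.imwrite('pics/s1.png',cv2.resize(im[180:360,220:420,::-1],None,fx=3,fy=3))
E
```

```text
t: 3.35
position: [0.5572, -0.0928, 0.0457]
tool_rot: [2.415, 1.995, -0.007]
wrist_force: [2.1, -13.0, -3.0]
gripper_width: -0.0002
grip_force: 6.2
t 3.35 clamp [ 0.0013 -0.1162] z 0.0457 toolx yaw vs clampY -0.002 tilt [ 0.003 -0.01  -1.   ] Fclamp [  4.5 -12.4] Fz -3.0 w -0.0002 grip 6.2
```

View pics/s1.png

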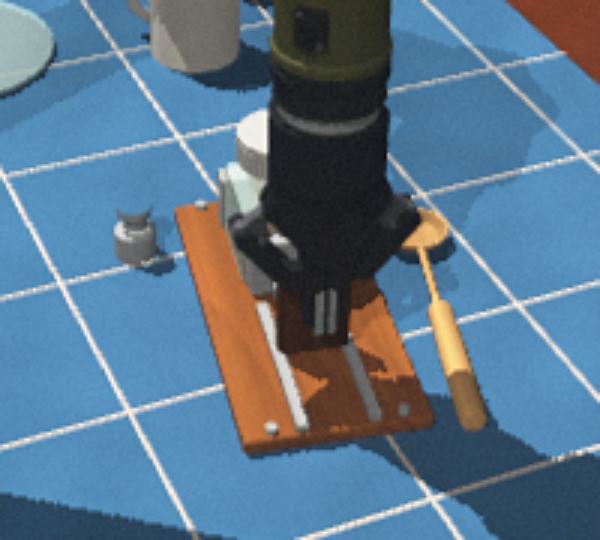

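The fingers press the tab's middle and the jaw has reached the jar. I'll press on in small steps.

```bash
python3 -m pendant '[-1,0.001,0,0,0, -1,0.002,0,0,0, -1,0.003,0,0,0, -1,0.004,0,0,0, -1,0.0045,0,0,0, -1,0.0045,0,0,0, -1,0.0045,0,0,0, -1,0.0045,0,0,0]'
python3 - <<'E'
from h import *
tell()
E
```

```text
t: 4.2
position: [0.5579, -0.0893, 0.0458]
tool_rot: [2.414, 1.994, -0.009]
wrist_force: [1.9, -15.8, -2.2]
gripper_width: 0.0003
grip_force: 7.2
t 4.2 clamp [ 0.0013 -0.1126] z 0.0458 toolx yaw vs clampY -0.003 tilt [ 0.002 -0.012 -1.   ] Fclamp [  4.8 -15.2] Fz -2.2 w 0.0003 grip 7.2
```

```bash
python3 -m pendant '[-1,0.0005,0,0,0, -1,0.001,0,0,0, -1,0.0015,0,0,0, -1,0.0015,0,0,0, -1,0.0015,0,0,0, -1,0.0015,0,0,0, -1,0.0015,0,0,0, -1,0.0015,0,0,0]'
python3 - <<'E'
from h import *
tell()
E
```

```text
t: 5.0
position: [0.5579, -0.0888, 0.0458]
tool_rot: [2.414, 1.992, -0.011]
wrist_force: [1.1, -17.1, -1.4]
gripper_width: -0.0003
grip_force: 8.6
t 5.0 clamp [ 0.0013 -0.1121] z 0.0458 toolx yaw vs clampY -0.004 tilt [ 0.002 -0.014 -1.   ] Fclamp [  4.3 -16.5] Fz -1.4 w -0.0003 grip 8.6
```

```bash
python3 -m pendant '[-1,0.0005,0,0,0, -1,0.001,0,0,0, -1,0.0015,0,0,0, -1,0.002,0,0,0, -1,0.002,0,0,0, -1,0.002,0,0,0, -1,0.002,0,0,0, -1,0.002,0,0,0]'
python3 - <<'E'
from h import *
import time
tell()
E
```

```text
t: 5.8
position: [0.5581, -0.0881, 0.0458]
tool_rot: [2.413, 1.99, -0.015]
wrist_force: [0.7, -21.8, -1.7]
gripper_width: -0.0001
grip_force: 10.4
t 5.8 clamp [ 0.0013 -0.1115] z 0.0458 toolx yaw vs clampY -0.004 tilt [ 0.001 -0.017 -1.   ] Fclamp [  4.8 -21.2] Fz -1.7 w -0.0001 grip 10.4
```

```bash
python3 -m pendant '[-1,-0.01,0,0,0, -1,-0.025,0,0,0, -1,-0.03,0,-0.02,0, -1,-0.03,0,-0.06,0, 1,-0.03,0,-0.10,0, 1,-0.03,0,-0.14,0, 1,-0.03,0,-0.16,0, 1,-0.03,0,-0.16,0]'
python3 - <<'E'
from h import *
tell(); print(read_state()['q'].round(3))
im,d,c=shot('wrist'); cv2.imwrite('pics/w1.png',im[...,::-1])
u,v,X=cloud(c,d); L=np.c_[cl(X),X[:,2]]
near=(abs(L[:,0])<.1)&(L[:,1]<.1)&(L[:,1]>-.2)
hsv=cv2.cvtColor(im,cv2.COLOR_RGB2HSV)[v,u].astype(int)
Q=L[near&(hsv[:,1]<60)&(hsv[:,2]>150)&(L[:,2]>.112)&(L[:,2]<.14)]
print('cap',len(Q),np.median(Q[:,2]),cv2.minEnclosingCircle(Q[:,:2].astype(np.float32)))
for nm,lo,hi,ylo,yhi in [('anvil',.052,.064,.03,.09),('jaw',.052,.066,-.05,-.01),('tab',.068,.085,-.2,-.06),('shoulder',.07,.09,-.02,.058)]:
    A=L[near&(L[:,2]>lo)&(L[:,2]<hi)&(L[:,1]>ylo)&(L[:,1]<yhi)&(abs(L[:,0])<.07)]
    if len(A)>15: print(nm,len(A),[np.round(x,1) for x in cv2.minAreaRect(A[:,:2].astype(np.float32)*1000)],np.percentile(A,98,0).round(4))
E
```

```text
t: 6.6
position: [0.5536, -0.1103, 0.209]
tool_rot: [2.415, 2.001, 0.007]
wrist_force: [-0.1, 0.3, -0.4]
gripper_width: 0.058
grip_force: 0.0
t 6.6 clamp [ 0.001  -0.1341] z 0.209 toolx yaw vs clampY 0.001 tilt [ 0.007 -0.001 -1.   ] Fclamp [-0.2  0.2] Fz -0.4 w 0.058 grip 0.0
[-0.197  0.332 -0.093  1.138  0.     1.561]
cap 2001 0.12140047429192069 ((-0.0013028299435973167, 0.0028312145732343197), 0.025007134303450584)
jaw 2110 [array([ -0.7, -21.4]), array([16.3, 63.5]), np.float64(89.7)] [ 0.0282 -0.0143  0.0647]
tab 1331 [array([ -1.1, -92.9]), array([14.2, 49.6]), np.float64(89.8)] [ 0.0227 -0.086   0.0769]
shoulder 2435 [array([-0.6, -0.2]), array([65.9, 30.1]), np.float64(0.4)] [0.0314 0.0097 0.0793]
```

View pics/w1.png

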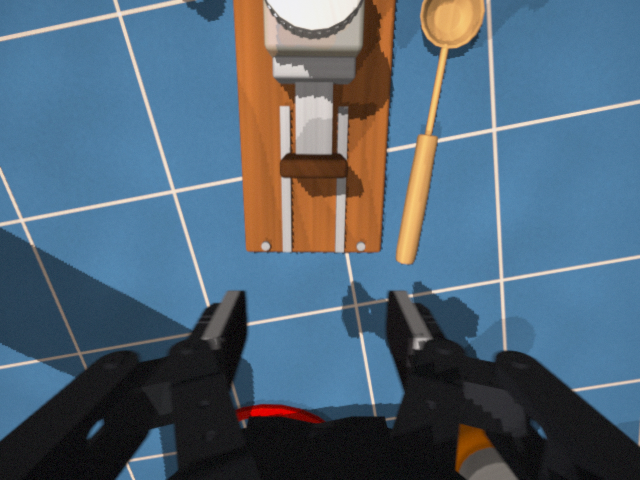

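The view shows the jar flush and square against the jaw. The cap is cut off at the top edge around (315,10), so I'll move closer to centre it.

```bash
python3 -m pendant '[1,0.04,0,0,0, 1,0.08,0,0,0, 1,0.10,0,0,0, 1,0.10,0,0,0, 1,0.10,0,0,0, 1,0.10,0,0,0, 1,0.10,0,0,0, 1,0.10,0,0,0]'
python3 - <<'E'
from h import *
tell()
im,d,c=shot('wrist'); cv2.imwrite('pics/w2.png',im[...,::-1])
u,v,X=cloud(c,d); L=np.c_[cl(X),X[:,2]]
near=(abs(L[:,0])<.1)&(L[:,1]<.1)&(L[:,1]>-.2)
hsv=cv2.cvtColor(im,cv2.COLOR_RGB2HSV)[v,u].astype(int)
m=near&(hsv[:,1]<60)&(hsv[:,2]>140)&(L[:,2]>.115)&(L[:,2]<.14); Q=L[m]
print('cap',len(Q),np.median(Q[:,2]),cv2.minEnclosingCircle(Q[:,:2].astype(np.float32)))
# ray-only check: ellipse of mask cast on z=.121
mk=np.zeros(d.shape,np.uint8); mk[v[m],u[m]]=255
ct=max(cv2.findContours(mk,0,1)[0],key=cv2.contourArea)[:,0]; print('ray',cv2.minEnclosingCircle(cl(onz(c,ct,.121)).astype(np.float32)))
for nm,lo,hi,ylo,yhi in [('anvil',.052,.064,.045,.09),('shoulder',.07,.09,-.02,.058)]:
    A=L[near&(L[:,2]>lo)&(L[:,2]<hi)&(L[:,1]>ylo)&(L[:,1]<yhi)&(abs(L[:,0])<.07)]
    if len(A)>15: print(nm,len(A),[np.round(x,1) for x in cv2.minAreaRect(A[:,:2].astype(np.float32)*1000)],np.percentile(A,98,0).round(4))
E
```

```text
t: 7.45
position: [0.5699, -0.0125, 0.2052]
tool_rot: [-2.42, -2.003, 0.0]
wrist_force: [-0.5, 0.4, -0.6]
gripper_width: 0.0852
grip_force: 0.0
t 7.45 clamp [-0.0013 -0.035 ] z 0.2052 toolx yaw vs clampY -0.001 tilt [-0. -0. -1.] Fclamp [-0.5  0.3] Fz -0.6 w 0.0852 grip 0.0
cap 8074 0.12141912231816177 ((-0.00045653554843738675, 0.018509045243263245), 0.030736753717064857)
ray ((-0.0005283261416479945, 0.018689000979065895), 0.030355649068951607)
anvil 2391 [array([ 0.5, 60.7]), array([17.7, 69.5]), np.float64(89.3)] [0.0334 0.0691 0.0589]
shoulder 1291 [array([-0.3, 18.3]), array([66.4, 66. ]), np.float64(90.0)] [0.032  0.0515 0.0791]
```

View pics/w2.png

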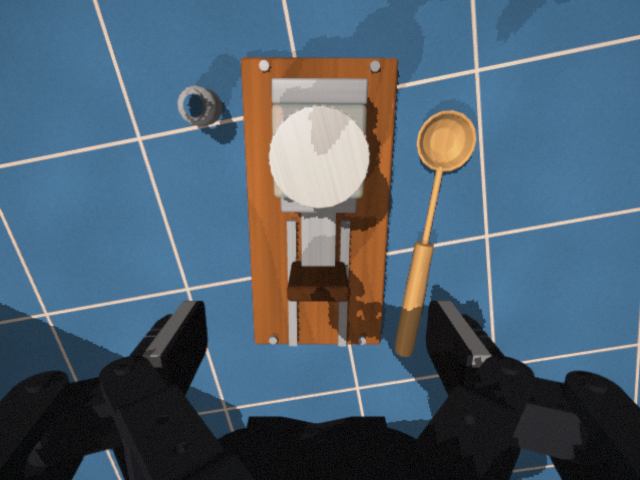

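The cap is at (320,158), centred in the clamp frame at (-0.5, 18.5) mm. The jar is square, and the anvil has been pushed back about 1.8 mm, roughly 9 N. Now I'll go over the cap and down.

```bash
python3 -m pendant '[1,0.03,0.001,0,0, 1,0.0535,0.001,0,0, 1,0.0535,0.001,0,0, 1,0.0535,0.001,0.03,0, 1,0.0535,0.001,0.06,0, 1,0.0535,0.001,0.09,0, 1,0.0535,0.001,0.11,0, 1,0.0535,0.001,0.119,0]'
python3 - <<'E'
from h import *
tell()
E
```

```text
t: 8.3
position: [0.5792, 0.0397, 0.0842]
tool_rot: [-2.419, -2.002, 0.005]
wrist_force: [-1.0, -0.1, -0.4]
gripper_width: 0.0854
grip_force: 0.0
t 8.3 clamp [-0.0018  0.0181] z 0.0842 toolx yaw vs clampY -0.001 tilt [-0.004 -0.001 -1.   ] Fclamp [-1.  -0.3] Fz -0.4 w 0.0854 grip 0.0
```

```bash
python3 -m pendant '[1,0,0.001,-0.001,0, 0.4,0,0.001,-0.001,0, 0.2,0,0.001,-0.001,0, -1,0,0.001,-0.001,0, -1,0,0.001,-0.001,0, -1,0,0.001,-0.001,0, -1,0,0.001,-0.001,0, -1,0,0.001,-0.001,0]' 80
python3 - <<'E'
from h import *
tell()
E
```

```text
t: 9.1
position: [0.5821, 0.0406, 0.0895]
tool_rot: [2.418, 2.004, 0.002]
wrist_force: [-3.6, -0.2, 7.0]
gripper_width: 0.0586
grip_force: 83.9
t 9.1 clamp [0.0009 0.0195] z 0.0895 toolx yaw vs clampY 0.0 tilt [ 0.001  0.    -1.   ] Fclamp [-3.5 -0.9] Fz 7.0 w 0.0586 grip 83.9
```

```bash
python3 -m pendant '[-1,0,0.001,-0.003,-0.02, -1,0,0.001,-0.003,-0.10, -1,0,0.001,-0.003,-0.2, -1,0,0.001,-0.003,-0.3, -1,0,0.001,-0.003,-0.4, -1,0,0.001,-0.003,-0.5, -1,0,0.001,-0.003,-0.6, -1,0,0.001,-0.003,-0.6]' 90
python3 - <<'E'
from h import *
tell(); print(read_state()['torque'].round(2))
E
```

```text
t: 9.9
position: [0.5815, 0.0404, 0.0905]
tool_rot: [-1.716, -2.629, 0.002]
wrist_force: [-5.2, 0.0, 0.1]
gripper_width: 0.0584
grip_force: 100.5
t 9.9 clamp [0.0003 0.0192] z 0.0905 toolx yaw vs clampY 0.601 tilt [-0.003 -0.    -1.   ] Fclamp [-5.2 -1. ] Fz 0.1 w 0.0584 grip 100.5
[0.09 1.04 0.09]
```

```bash
python3 -m pendant '[-1,0,0,0,-0.1, -1,0,0,0,-0.2, -1,0,0,0,-0.3, -1,0,0,0,-0.4, -1,0,0,0,-0.5, -1,0,0,0,-0.5, -1,0,0,0,-0.5, -1,0,0,0,-0.5]'
python3 - <<'E'
from h import *
tell(); print(read_state()['torque'].round(2))
im,d,c=shot('side'); cv2.imwrite('pics/s2.png',cv2.resize(im[160:340,220:420,::-1],None,fx=3,fy=3))
u,v,X=cloud(c,d); L=np.c_[cl(X),X[:,2]]
for nm,lo,hi,ylo,yhi in [('tab',.068,.085,-.2,-.06),('shoulder',.07,.082,-.02,.058)]:
    A=L[(L[:,2]>lo)&(L[:,2]<hi)&(L[:,1]>ylo)&(L[:,1]<yhi)&(abs(L[:,0])<.05)]
    if len(A)>15: print(nm,len(A),[np.round(x,1) for x in cv2.minAreaRect(A[:,:2].astype(np.float32)*1000)],np.percentile(A,98,0).round(4))
E
```

```text
t: 10.7
position: [0.5812, 0.0398, 0.0912]
tool_rot: [-1.017, -2.97, 0.003]
wrist_force: [-7.1, -0.7, 6.2]
gripper_width: 0.0583
grip_force: 101.0
t 10.7 clamp [0.0001 0.0185] z 0.0912 toolx yaw vs clampY 1.099 tilt [-0.003 -0.001 -1.   ] Fclamp [-6.8 -2. ] Fz 6.2 w 0.0583 grip 101.0
[-0.32  1.45  0.24]
tab 161 [array([  0.2, -95.6]), array([16.8, 49.6]), np.float64(88.1)] [ 0.0224 -0.0891  0.0779]
shoulder 347 [array([ 1. , 14.9]), array([66. , 69.1]), np.float64(0.5)] [0.0324 0.043  0.0817]
```

View pics/s2.png

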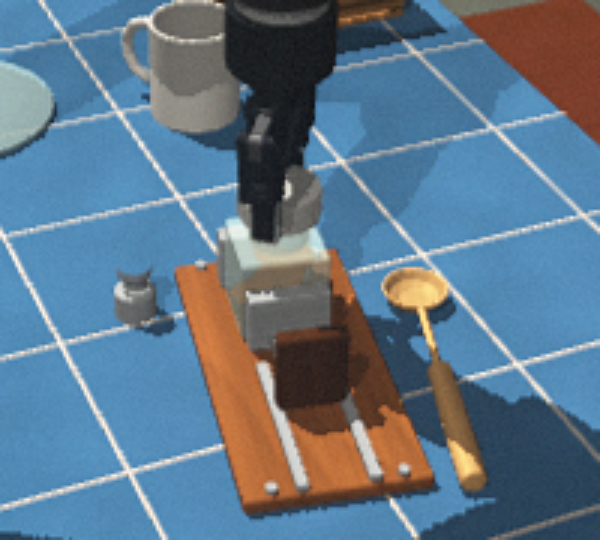

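The jar is still square and held. The upward force has jumped 6 N, which is the seal pushing the freed cap. I'll do a gentle test lift.

```bash
python3 -m pendant '[-1,0.0016,-0.0012,0,0, -1,0.0016,-0.0012,-0.001,0, -1,0.0016,-0.0012,-0.002,0, -1,0.0016,-0.0012,-0.003,0, -1,0.0016,-0.0012,-0.005,0, -1,0.0016,-0.0012,-0.007,0, -1,0.0016,-0.0012,-0.009,0, -1,0.0016,-0.0012,-0.009,0]'
python3 - <<'E'
from h import *
tell()
E
```

```text
t: 11.55
position: [0.5809, 0.0401, 0.0995]
tool_rot: [1.015, 2.973, -0.001]
wrist_force: [-1.9, -5.1, -1.7]
gripper_width: 0.0585
grip_force: 100.1
t 11.55 clamp [-0.0002  0.0187] z 0.0995 toolx yaw vs clampY 1.1 tilt [-0.    -0.001 -1.   ] Fclamp [-0.9 -5.4] Fz -1.7 w 0.0585 grip 100.1
```

```bash
python3 -m pendant '[-1,0,0,-0.004,0, -1,0,0,-0.009,0, -1,0,0,-0.014,0, -1,0,0,-0.02,0, -1,0,0,-0.025,0, -1,0,0,-0.029,0, -1,0,0,-0.029,0, -1,0,0,-0.029,0]'
python3 - <<'E'
from h import *
tell()
im,d,c=shot('side'); cv2.imwrite('pics/s3.png',cv2.resize(im[160:340,220:420,::-1],None,fx=3,fy=3))
u,v,X=cloud(c,d); L=np.c_[cl(X),X[:,2]]
A=L[(abs(L[:,0])<.04)&(abs(L[:,1]-.0185)<.04)&(L[:,2]>.09)]
print(np.histogram(A[:,2],np.arange(.09,.18,.004)))
E
```

```text
t: 12.35
position: [0.581, 0.0404, 0.1284]
tool_rot: [1.015, 2.973, 0.0]
wrist_force: [0.3, 0.3, -0.5]
gripper_width: 0.0579
grip_force: 100.3
t 12.35 clamp [-0.0002  0.0191] z 0.1284 toolx yaw vs clampY 1.1 tilt [ 0.  0. -1.] Fclamp [0.3 0.3] Fz -0.5 w 0.0579 grip 100.3
(array([ 31,  34,  29,  31,  37,  45,  68,  36,   8,   0,   0,  27,  29,
        48,  44,  41,  50, 157,  27,  19,  12,   7]), array([0.09 , 0.094, 0.098, 0.102, 0.106, 0.11 , 0.114, 0.118, 0.122,
       0.126, 0.13 , 0.134, 0.138, 0.142, 0.146, 0.15 , 0.154, 0.158,
       0.162, 0.166, 0.17 , 0.174, 0.178]))
```

View pics/s3.png

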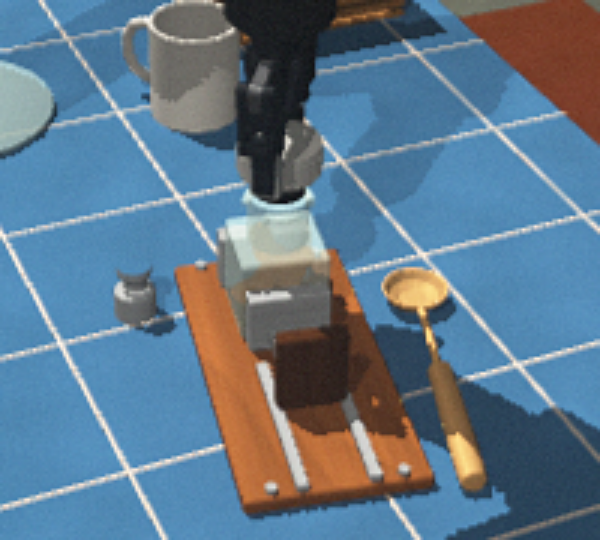

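The cap is held level, with its lower edge at about 0.136 m and the rim at about 0.116 m. The jar is still clamped and nothing else has moved.

```bash
python3 -c "
from h import *
tell(); print(job.close_job())"
```

```text
t 12.4 clamp [-0.0004  0.0191] z 0.1281 toolx yaw vs clampY 1.1 tilt [-0.  0. -1.] Fclamp [-0.7 -0.7] Fz -0.3 w 0.0584 grip 100.3
the job is handed in; nothing more can be done
None
```

I clamped the jar, unscrewed the cap and lifted it straight off, and handed the job in at 12.4 s with the cap held level about 2 cm above the rim; the last push read about 21 N, slightly over the 17–20 N asked.

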